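# Set the steam valve at the bake-off bench

## Robot

A 6-joint arm with a two-finger parallel gripper is mounted at the origin on the work surface. World frame = base frame: x ahead of the robot, y to its left, z up, the work surface at z = 0. Lengths are in m, angles in rad, forces in N, time in s.
With the tool pointing down it reaches from about 0.3 to 0.875 m from the base axis. Payload 6.4 kg.
Tool frame: the origin (TCP) lies on the front face of the gripper's body, between the roots of the fingers; the fingertips stand 73 mm ahead of it and the grasp point (between the pads) lies ctrl.pinch_z ahead of it (ctrl.pinch_z is the distance from the TCP to the grasp point, in m); z points along the fingers, x is the direction in which the jaws open and shut, and the axes are right-handed (so a half turn about z gives the same grasp; the last joint's range is limited). The gripper opens to 85 mm and grips with 20 to 120 N. Pads are 22 mm wide; open, the fingers measure 114 mm over their backs; the gripper's body (76 mm by 85 mm) begins 54 mm behind the grasp point. The pads swing forward as they close: fully open they stand 13 mm farther back than shut.
Start: joints at [-1.346, 0.181, 1.607, -0, 1.354, -0.206], TCP at [0.24, -0.522, 0.304] pointing down, gripper open.
Joint ranges: [-2.99, 2.99], [-0.89, 2.07], [0.3, 2.58], [-1.14, 4.28], [0, 2.63], [-3.12, 3.12]. Speed limits (rad/s): [2.57, 2.57, 3.01, 3.14, 3.14, 3.14].

## Interface

Orientations are given as a unit quaternion [w, x, y, z].
In Python, from bench import ctrl gives the robot as it stands.
- The arm moves only by the tool move_arm, never from a script. Its argument "rows" is text: rows parted by semicolons, each of 7 numbers parted by spaces: the shift along the tool's x, y, z in cm, then the turn, a rotation vector about the tool's x, y, z in degrees, then the opening, from 0 (shut) to 1 (fully open). In form: x y z rx ry rz grip; .... A call has 1 to 20 rows; each row shifts and turns the commanded pose from where the row before left it, along the tool's axes as they then stand; what a row does not reach is not made up. A row lasts 1/10 s, in which the tool goes at most 50 mm and 8.59 degrees, less where a joint would pass 70% of its speed; a pose out of reach is approached as far as the arm can. A call with a gripper value outside its range is refused whole. The fingers move at their own pace and stop on an object; the grip force is fixed at half the most. Time passes only in rows, so rows that do not move let the fingers close. It gives the time, the measured TCP pose, the force and the opening at its end, in the units of the state.
- ctrl.get_obs(): the state, without advancing time (a new reading comes with each control period).
- ctrl.camera(name): name is "scene" or "top"; returns a dict with "color" (400x640x3 uint8, blue, green, red), "fx", "fy", "cx", "cy" (pixels), "rvec" (rotation vector, rad) and "tvec" (3), from world to camera coordinates, as OpenCV has them. Camera axes: x right, y down, z forward; pixel columns grow to the right and rows downward; lengths in m; the calibration is good to about 2 mm. A picture is of the moment at which its call begins. There is no depth.
- ctrl.hand_in(): hands the job in, once; it reports no verdict.
Trained networks look in the newest picture that a camera, given by its name, has taken for a name from the list of things; names that differ only in an ending like _2 or _b are one class to them, and where a whole thing is asked for, a point or a joint stands for the part that bears it (a point fixed in the world has none). Each returns a list of dicts, best first, with "confidence" (0 to 1); they miss things now and then, are a little off and sometimes report something else, mostly with a low value. They report only what shows in the picture. A call takes as long as a camera call. They do not tell look-alikes from the thing itself.
- ctrl.look_for(camera, query): "bbox" ([left, top, right, bottom] in pixels, round what is visible of it).
- ctrl.trace(camera, query): "region" (400x640 bool, what is visible of it) and "bbox" ([left, top, right, bottom] in pixels, round what is visible of it).
The state is a dict: "time_s": time; "q": joint angles; "dq": joint speeds; "joint_efforts": joint torques, N m; "eef_pos": TCP position; "eef_rot": TCP orientation; "wrist_force": force on the tool from outside, world axes, zero at the start; "torque": the same for the moment, N m; "opening": opening from 0.0 (shut) to 1.0 (fully open).
Only numpy, scipy, OpenCV 4.12 (cv2) and the standard library are available. Lean on these libraries where they do the work, as an engineer would, in place of code of your own. Each camera call takes 0.05 s, during which the arm holds its last target.

## Task

Set the steam for the next batch of rolls: turn the red-handled steam valve clockwise until it is fully shut against its stop, then open it counterclockwise until the black needle stands over the yellow mark on its dial. The handle is worn and loose on its stem, so go by the needle, not the handle. Leave the blue-handled water valve as it is set and do not disturb the things on the bench.

Things in the scene. Friction and masses are not known exactly. Their poses are not given: they have to be found in the camera images.
- steam_valve: Steam valve: bench valve with upright stem: steel flange, brass body, dark round plate (140 mm across, top at 96 mm), copper leg running 85 mm along its +x. Fixed to the bench; origin on the stem axis at bench level, z up. A small red stop post stands on the plate's rim at its +x: the needle rests against it when the valve is shut.
- steam_stem (a joint): Opening of the steam valve (rad), that is, the angle of its black needle from the shut stop: 0 shut against the stop, growing counterclockwise seen from above, up to 4.3. It turns stiffly (about 0.25 N m) and stays where it is left.
- steam_grip (a point): Grip point of the red T-handle, on the stem axis, 158.5 mm above the bench. The handle is an upright flat bar 72 mm long (this point's x axis), 14 mm thick (y), from 138.5 to 170.5 mm above the bench. It has about 0.1 rad of free play either way about the needle's direction; the needle follows once that is taken up. Plate and needle lie 35 mm below the bar.
- steam_needle (a point): Point on the centreline of the steam valve's black needle (5 mm wide, reaching 62 mm from the axis), 50 mm from the stem axis, 101 mm above the bench; its x axis points outward along the needle.
- steam_dial: White round dial, 112 mm across, fixed on the steam valve's plate, origin on the stem axis 96 mm above the bench. Its yellow mark, 10 mm wide and 20 mm long, lies along the dial's +x axis between 36 and 56 mm from the axis. The mark is set anew each time, 2.6 to 3.5 rad open from shut.
- water_valve: Water valve, to be left alone: the same build and size as the steam valve, with a blue T-handle (top 170.5 mm above the bench) and a dial of its own. Fixed to the bench; origin on its stem axis at bench level; its copper leg runs 85 mm along its +x.
- water_needle (a point): Point on the black needle of the water valve, 50 mm from its axis, 101 mm above the bench. It must stay as it is.
- shaker: Jar with a steel cap, 52 mm across, 100 mm tall, loose; origin under its centre.
- mug: White mug, 72 mm across, 85 mm tall, loose; origin under its centre.
- timer: White kitchen timer, 75 x 65 x 38 mm, loose; origin under its centre.
- tongs: Steel bread tongs lying on the bench, 225 mm long along x, 56 mm wide, 12 mm high, loose.
- oil: Amber bottle, 56 mm across, 170 mm tall, loose; origin under its centre.
- roll0: Bread roll, 90 x 44 x 30 mm, loose in a low wooden tray; origin under its centre.
- roll1: Bread roll, 90 x 44 x 30 mm, loose in a low wooden tray; origin under its centre.
Not all that is in view belongs to the job. Leave any green or turquoise look-alike of the steam_valve alone.

How it is judged:
On the way:
1. the steam valve is turned fully shut (needle within 0.05 rad of the stop) (value of joint steam_stem below 0.05 rad), for 0.2 s.
At the end, for the whole second after the job is handed in: After having been fully shut, the steam valve is open with its needle over the yellow mark (its 50 mm point within 5 mm of the mark's centreline, on the mark's side) and at rest; the water valve's needle is within 5 mm of where it was (y of steam_needle in the frame of steam_dial between -0.005 and 0.005 m and x of steam_needle in the frame of steam_dial above 0.03 m and velocity of joint steam_stem between -0.02 and 0.02 rad/s and distance of water_needle from where it was at the start of the episode below 0.005 m); the robot touches nothing.
It fails at once if the water valve's needle is moved by more than 5 mm (distance of water_needle from where it was at the start of the episode above 0.005 m).
It fails at once if a loose thing on the bench is pushed by more than 30 mm (distance of any of shaker, mug, timer, tongs, oil, roll0, roll1 from where it was at the start of the episode above 0.03 m).
It also fails if it takes over 72 s, if anything falls off the work surface, if the arm or the gripper's body presses on something with over 40 N, if the wrist force passes 120 N, or if a joint passes its speed limit or range.

## Working session

There is one attempt and no reset: what is moved stays moved. The work goes in short steps, Python scripts to look and compute and a tool call to move; the robot and the scene stay as the last step left them, time stands still between calls to the robot, and variables do not carry over. Pictures are saved under pics/ and viewed, and the job is handed in when it is done.

Besides the shell and the picture viewer there is one more tool, called after "Emit:" in YAML: its name, and indented under it one key for each argument. move_arm: Moves the arm, as the interface text tells. Its arguments: {"type":"object","properties":{"rows":{"type":"string"}},"required":["rows"]}

```bash
ls; mkdir -p pics; python3 - <<'E'
from bench import ctrl
import cv2
print(ctrl.pinch_z, ctrl.get_obs())
for n in("scene","top"):
    c=ctrl.camera(n); cv2.imwrite(f"pics/{n}0.png",c["color"])
    print(n,c["fx"],c["fy"],c["cx"],c["cy"],c["rvec"],c["tvec"])
    for q in("steam_valve","water_valve","steam_dial","steam_grip","steam_needle"):
        print(q,[(d["bbox"],round(d["confidence"],2)) for d in ctrl.look_for(n,q)])
E
```

```text
pics
0.0539 {'time_s': 0.0, 'q': array([-1.34629566e+00,  1.81521621e-01,  1.60800311e+00, -3.81927691e-06,
        1.35382337e+00, -2.06294679e-01]), 'dq': array([-0.0021203 , -0.00202425, -0.00202985, -0.0007686 , -0.0005486 ,
       -0.00159138]), 'joint_efforts': array([-1.77790273e-03, -4.44879842e+01, -3.51341665e+01, -3.63814679e-04,
        8.93039221e-03,  3.28997851e-05]), 'eef_pos': array([ 0.24003606, -0.52202672,  0.30299734]), 'eef_rot': array([-6.13639568e-04,  8.41900608e-01, -5.39631907e-01, -6.27575566e-04]), 'wrist_force': array([-0.06415072, -0.11527202, -0.46269436]), 'torque': array([-0.04509403, -0.04950334, -0.01025562]), 'opening': 1.0002864337707578}
scene 375.77854894322434 375.77854894322434 318.3651762044346 197.59563485203708 [ 0.94323345  2.41851908 -1.12256969] [ 0.31878984 -0.07328747  1.33560782]
steam_valve [([293.0, 128.8, 332.4, 186.4], 0.68), ([355.2, 189.7, 408.9, 267.8], 0.63), ([246.2, 174.9, 295.2, 239.5], 0.56), ([437.7, 194.4, 493.9, 277.6], 0.56), ([258.3, 173.2, 277.2, 198.0], 0.5)]
water_valve [([286.3, 246.3, 357.3, 317.4], 0.71)]
steam
[... 461 characters left out ...]
4177331564 196.31374949664246 [ 2.17612287 -2.13085584  0.1568906 ] [-0.02458707  0.43636956  1.46438047]
steam_valve [([336.6, 154.6, 389.0, 193.7], 0.96), ([195.6, 250.2, 238.8, 298.6], 0.86), ([371.4, 232.5, 420.8, 275.3], 0.84), ([248.6, 203.2, 297.5, 253.2], 0.83)]
water_valve [([244.6, 131.5, 286.6, 177.2], 0.87)]
steam_dial [([345.9, 157.1, 379.3, 192.1], 0.73)]
steam_grip [([356.3, 168.5, 379.9, 177.5], 0.69), ([205.0, 267.0, 223.9, 288.1], 0.65), ([393.5, 249.0, 403.5, 268.2], 0.61), ([264.7, 219.3, 278.8, 239.3], 0.58)]
steam_needle [([342.6, 167.3, 377.2, 178.7], 0.7), ([204.5, 263.2, 224.0, 289.8], 0.64), ([267.7, 213.9, 277.0, 240.6], 0.53), ([388.9, 253.6, 404.2, 267.4], 0.43)]
```

View pics/scene0.png

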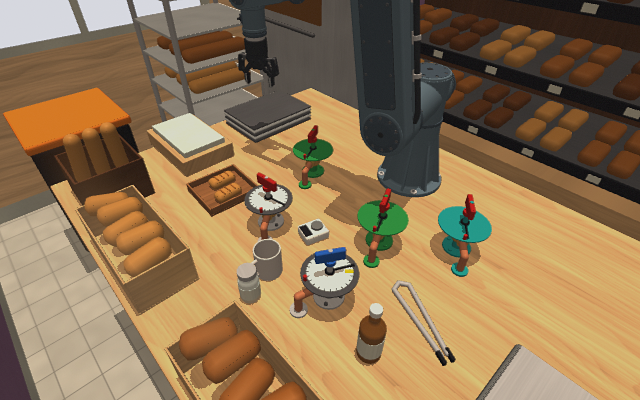

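View pics/top0.png

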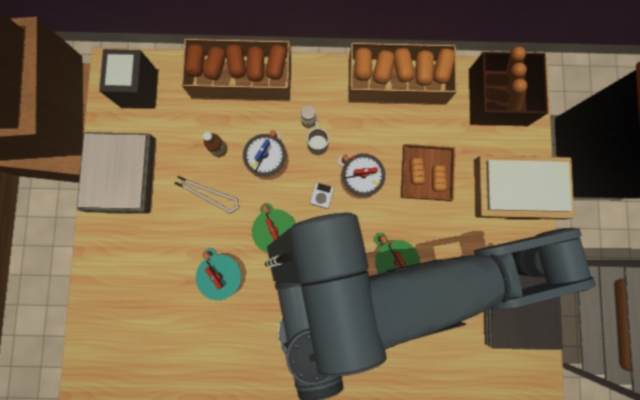

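```bash
python3 - <<'E'
import cv2
i=cv2.imread("pics/top0.png");cv2.imwrite("pics/topc.png",cv2.resize(i[120:310,180:440],None,fx=3,fy=3,interpolation=cv2.INTER_CUBIC))
E
```

```text
(no output)
```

View pics/topc.png

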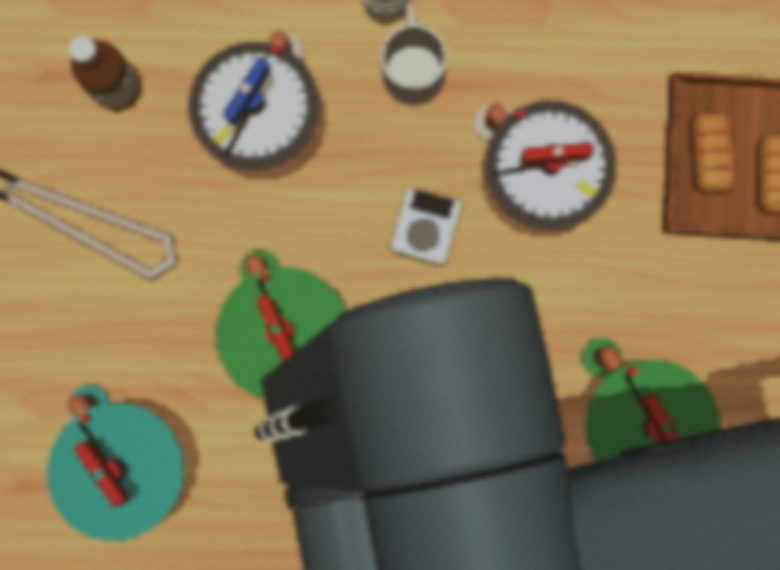

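Top view candidates: grey plate with white dial and red handle at (363,174); green look-alikes at (273,228) and (398,258); turquoise one at (218,276). The blue water valve is at (265,155). Only (363,174) has a white dial with a yellow mark and isn't green or turquoise, so I'll confirm it in a rectified crop of the plate plane.

```bash
cat > h.py <<'E'
import cv2, numpy as np
def P(c):
    R=cv2.Rodrigues(np.array(c["rvec"],float))[0]; t=np.array(c["tvec"],float).reshape(3)
    K=np.array([[c["fx"],0,c["cx"]],[0,c["fy"],c["cy"]],[0,0,1]]); return K,R,t
def onplane(c,uv,z):
    K,R,t=P(c); d=R.T@np.linalg.solve(K,[uv[0],uv[1],1]); o=-R.T@t; s=(z-o[2])/d[2]; return (o+s*d)
def proj(c,X):
    K,R,t=P(c); return cv2.projectPoints(np.array(X,float).reshape(-1,1,3),np.array(c["rvec"],float),t,K,None)[0].reshape(-1,2)
def rect(c,x0,y0,half,z,N=560):
    # out image: up=+x, left=+y
    w=[[x0+half,y0+half,z],[x0+half,y0-half,z],[x0-half,y0-half,z],[x0-half,y0+half,z]]
    H=cv2.getPerspectiveTransform(np.float32([[0,0],[N,0],[N,N],[0,N]]),np.float32(proj(c,w)))
    return cv2.warpPerspective(c["color"],H,(N,N),flags=cv2.WARP_INVERSE_MAP|cv2.INTER_CUBIC)
E
python3 - <<'E'
from h import *; from bench import ctrl
import pickle
for n,uv in(("top",(363,174)),("scene",(269,198))):
    c=ctrl.camera(n); pickle.dump(c,open(n+"0.pkl","wb"))
    X=onplane(c,uv,.096); print(n,X)
    if n=="top": X0=X
    m=rect(c,X0[0],X0[1],.1,.096,390)
    cv2.imwrite(f"pics/r_{n}.png",m)
a=[cv2.imread(f"pics/r_{n}.png") for n in("top","scene")]
cv2.imwrite("pics/r01.png",np.hstack(a))
E
```

```text
top [ 0.50179482 -0.14642131  0.096     ]
scene [ 0.49791907 -0.14353172  0.096     ]
```

View pics/r01.png

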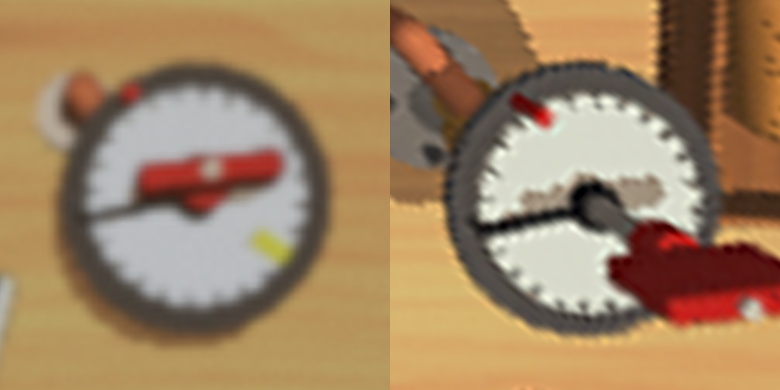

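The crop confirms it: white dial on a dark plate, red bar, red stop at rectified (130,93), yellow mark at (272,248), needle tip near (85,217). Next I'll refine the axis and the angles.

```bash
python3 - <<'E'
from h import *; import pickle
for n,gx,gy in(("top",.499,-.146),("scene",.499,-.146)):
    c=pickle.load(open(n+"0.pkl","rb"))
    N=400;half=.1;s=N/(2*half)
    m=rect(c,gx,gy,half,.096,N)
    cv2.imwrite("/tmp/x.png",m)
    hsv=cv2.cvtColor(m,cv2.COLOR_BGR2HSV)
    white=((hsv[...,1]<50)&(hsv[...,2]>130)).astype(np.uint8)
    yy,xx=np.nonzero(white); r=np.hypot(xx-200,yy-200); k=r<130
    # dial fit: hull of white within r
    k=(r<0.064*s)
    hull=cv2.convexHull(np.stack([xx[k],yy[k]],1).astype(np.int32))
    (cx,cy),rad=cv2.minEnclosingCircle(hull); el=cv2.fitEllipse(hull)
    f=lambda u,v:(gx+(N/2-v)/s,gy+(N/2-u)/s)
    print(n,"dial circle",f(cx,cy),rad/s,"ell",f(*el[0]),np.array(el[1])/s)
    yel=((hsv[...,0]>22)&(hsv[...,0]<38)&(hsv[...,1]>130)&(hsv[...,2]>130)).astype(np.uint8)
    yy,xx=np.nonzero(yel);k=np.hypot(xx-200,yy-200)<.06*s
    p=f(xx[k].mean(),yy[k].mean());print(" yel",k.sum(),p,np.arctan2(p[1]-gy,p[0]-gx),np.hypot(p[1]-gy,p[0]-gx))
    m2=rect(c,gx,gy,half,.101,N);pol=m2.max(axis=2)
    best=[]
    for a in np.arange(-np.pi,np.pi,.01):
        rr=np.arange(.025,.058,.001);x=200-rr*s*np.sin(a);y=200-rr*s*np.cos(a)
        best.append((pol[y.astype(int),x.astype(int)].mean(),round(a,2)))
    print(" needle",sorted(best)[:6])
    h=cv2.cvtColor(rect(c,gx,gy,half,.1705,N),cv2.COLOR_BGR2HSV)
    red=(((h[...,0]<8)|(h[...,0]>172))&(h[...,1]>150)&(h[...,2]>130)).astype(np.uint8)
    nn,l,st,ct=cv2.connectedComponentsWithStats(red)
    for i in range(1,nn):
        if st[i,4]>150:
            yy,xx=np.nonzero(l==i);rc=cv2.minAreaRect(np.stack([xx,yy],1).astype(np.float32))
            print(" red",st[i,4],f(*rc[0]),np.array(rc[1])/s,rc[2])
    hp=cv2.cvtColor(rect(c,gx,gy,half,.1,N),cv2.COLOR_BGR2HSV)
    red=(((hp[...,0]<8)|(hp[...,0]>172))&(hp[...,1]>150)&(hp[...,2]>80))
    yy,xx=np.nonzero(red);r=np.hypot(xx-200,yy-200)/s;k=(r>.055)&(r<.073)&(yy<150)&(xx<200)
    p=f(xx[k].mean(),yy[k].mean());print(" stop",k.sum(),np.arctan2(p[1]-gy,p[0]-gx),p)
E
```

```text
top dial circle (0.50125, -0.147) 0.05665966796875 ell (0.5010932312011719, -0.14723433685302734) [0.1123842  0.11244286]
 yel 364 (np.float64(0.4744656593406593), np.float64(-0.1868131868131868)) -2.112051868682678 0.04761984974185305
 needle [(np.float64(91.24242424242425), np.float64(1.75)), (np.float64(91.75757575757575), np.float64(1.74)), (np.float64(92.60606060606061), np.float64(1.76)), (np.float64(93.66666666666667), np.float64(1.73)), (np.float64(95.18181818181819), np.float64(1.77)), (np.float64(96.60606060606061), np.float64(1.72))]
 red 162 (0.5381249961853027, -0.10762500381469725) [0.00636396 0.00671751] 45.0
 red 948 (0.5014672241210938, -0.1653569107055664) [0.00984089 0.02761263] 85.2363510131836
 red 1009 (0.49716922760009763, -0.12735384368896482) [0.00992278 0.02939623] 82.87498474121094
 red 204 (0.48475, -0.145) [0.0055 0.013 ] 90.0
 stop 223 0.5526081662410448 (np.float64(0.5535650224215247), np.float64(-0.11234977578475336))
scene dial circle (0.4980822677612305, -0.14883876037597654) 0.05791524887084961 ell (0.497670524597168, -0.14872943115234374) [0.11354166 0.11528586]
 yel 0 (np.float64(nan), np.float64(nan)) nan nan
 needle [(np.float64(19.303030303030305), np.float64(1.78)), (np.float64(19.636363636363637), np.float64(1.77)), (np.float64(22.393939393939394), np.float64(1.79)), (np.float64(23.12121212121212), np.float64(1.76)), (np.float64(27.818181818181817), np.float64(1.8)), (np.float64(29.90909090909091), np.float64(1.75))]
 red 152 (0.586375, -0.05187499999999999) [0.00707107 0.00601041] 45.0
 red 387 (0.5298079223632812, -0.1135213394165039) [0.00745413 0.01755862] 83.6598129272461
 red 3172 (0.5007198333740235, -0.1444029846191406) [0.01438353 0.07198722] 82.00252532958984
 stop 380 0.5810303857340933 (np.float64(0.5502776315789474), np.float64(-0.11232894736842106))<stdin>:18: RuntimeWarning: Mean of empty slice.
  ret = ret.dtype.type(ret / rcount)
```

Emit:
move_arm:
  rows: "-1 -1.6 0 0 0 0 1;-1.9 -3.2 0 0 0 0 1;-1.9 -3.2 0 0 0 0 1;-1.9 -3.2 0 0 0 0 1;-1.9 -3.2 0 0 0 0 1;-1.9 -3.2 0 0 0 0 1;-1.9 -3.2 0 0 0 0 1;-1.9 -3.2 0 0 0 0 1;-1.9 -3.2 0 0 0 0 1;-1.9 -3.2 0 0 0 0 1;-1.9 -3.2 0 0 0 0 1;-1.9 -3.2 0 0 0 0 1;-1.9 -3.2 0 0 0 0 1;0 0 0 0 0 -5 1;0 0 0 0 0 0 1"

```text
time_s: 2.2
eef_pos: [0.5043, -0.1372, 0.3038]
eef_rot: [-0.0, 0.866, -0.501, -0.0]
wrist_force: [0.3, 0.2, 0.5]
opening: 0.996
```

```bash
cat > st.py <<'E'
from bench import ctrl
from h import *
from scipy.spatial.transform import Rotation as Ro
import sys
def st(tx=None,ty=None,tz=None,th=None):
    o=ctrl.get_obs(); q=o["eef_rot"]; R=Ro.from_quat([q[1],q[2],q[3],q[0]]).as_matrix()
    h=np.arctan2(R[1,0],R[0,0])
    print("t",round(o["time_s"],2),"pos",o["eef_pos"].round(4),"head",round(h,3),"zax",R[:,2].round(3),"q",o["q"].round(3),"F",o["wrist_force"].round(1),"T",o["torque"].round(2),"op",round(o["opening"],3))
    if tx is not None:
        print("tool shift cm",(R.T@(np.array([tx,ty,tz])-o["eef_pos"])*100).round(2),"rz deg",round(-np.degrees((th-h+np.pi)%(2*np.pi)-np.pi),1))
if __name__=="__main__": st(*[float(a) for a in sys.argv[1:]])
E
python3 st.py .5 -.146 .304 .14
```

```text
t 2.2 pos [ 0.5043 -0.1372  0.3038] head -1.049 zax [-0.  0. -1.] q [-0.493  0.064  1.737  0.     1.341  0.556] F [0.3 0.2 0.5] T [ 0.03  0.   -0.02] op 0.996
tool shift cm [ 0.55  0.82 -0.02] rz deg -68.1
```

Sign confirmed (negative rz is counterclockwise).

Emit:
move_arm:
  rows: "0.5 0.8 0 0 0 0 1;0 0 0 0 0 -6.8 1;0 0 0 0 0 -6.8 1;0 0 0 0 0 -6.8 1;0 0 0 0 0 -6.8 1;0 0 0 0 0 -6.8 1;0 0 0 0 0 -6.8 1;0 0 0 0 0 -6.8 1;0 0 0 0 0 -6.8 1;0 0 0 0 0 -6.8 1;0 0 0 0 0 -6.8 1;0 0 0 0 0 0 1;0 0 0 0 0 0 1"

```text
time_s: 3.5
eef_pos: [0.4992, -0.1483, 0.3039]
eef_rot: [0.0, 0.998, 0.064, -0.0]
wrist_force: [-0.4, -0.0, -0.6]
opening: 1.001
```

```bash
python3 st.py .5 -.146 .213 .14; python3 - <<'E'
from h import *; from bench import ctrl
a=[]
for n in("top","scene"):
    c=ctrl.camera(n)
    i=c["color"]; u,v=map(int,proj(c,[[.5,-.146,.16]])[0]); a.append(cv2.resize(i[v-65:v+65,u-65:u+65],(390,390)))
cv2.imwrite("pics/a1.png",np.hstack(a))
E
```

```text
t 3.5 pos [ 0.4992 -0.1483  0.3039] head 0.129 zax [-0. -0. -1.] q [-0.517  0.059  1.742 -0.     1.341 -0.645] F [-0.4 -0.  -0.6] T [-0.05  0.03  0.01] op 1.001
tool shift cm [ 0.11 -0.22  9.09] rz deg -0.7
```

View pics/a1.png

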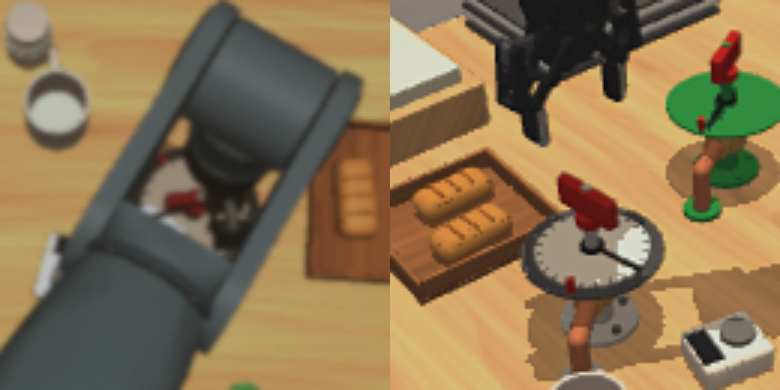

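The arm is above the handle with clear space below, and the jaws stand across the bar. I'll descend and close.

Emit:
move_arm:
  rows: "0.1 -0.2 1 0 0 -0.7 1;0 0 2 0 0 0 1;0 0 2 0 0 0 1;0 0 2 0 0 0 1;0 0 1.4 0 0 0 1;0 0 0.7 0 0 0 1;0 0 0 0 0 0 1;0 0 0 0 0 0 1"

```text
time_s: 4.4
eef_pos: [0.5008, -0.1455, 0.2135]
eef_rot: [0.0, 0.997, 0.073, 0.0]
wrist_force: [0.8, 0.3, 0.0]
opening: 0.998
```

```bash
python3 st.py .5 -.146 .213 .14; python3 - <<'E'
from h import *; from bench import ctrl
a=[]
for n in("top","scene"):
    c=ctrl.camera(n)
    i=c["color"]; u,v=map(int,proj(c,[[.5,-.146,.16]])[0]); a.append(cv2.resize(i[v-50:v+50,u-50:u+50],(390,390)))
cv2.imwrite("pics/a2.png",np.hstack(a))
E
```

```text
t 4.4 pos [ 0.5008 -0.1455  0.2135] head 0.146 zax [ 0.001 -0.    -1.   ] q [-0.511  0.164  1.822  0.     1.154 -0.657] F [0.8 0.3 0. ] T [ 0.03 -0.03 -0.01] op 0.998
tool shift cm [-0.09  0.03  0.05] rz deg 0.4
```

View pics/a2.png

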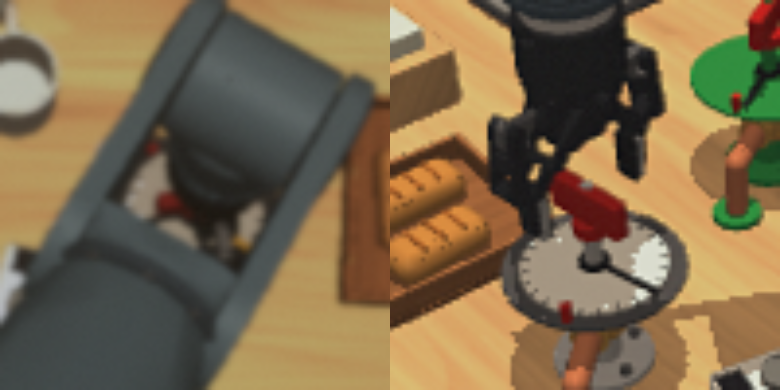

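Bar sits between the fingers; closing.

Emit:
move_arm:
  rows: "0 0 0 0 0 0 0;0 0 0 0 0 0 0;0 0 0 0 0 0 0;0 0 0 0 0 0 0;0 0 0 0 0 0 0;0 0 0 0 0 0 0;0 0 0 0 0 0 0;0 0 0 0 0 0 0"

```text
time_s: 5.3
eef_pos: [0.4999, -0.1457, 0.2135]
eef_rot: [0.0, 0.997, 0.073, -0.001]
wrist_force: [-5.5, -1.2, 7.5]
opening: 0.154
```

```bash
python3 st.py .5 -.146 .213 .14
```

```text
t 5.3 pos [ 0.4999 -0.1457  0.2135] head 0.147 zax [-0.002 -0.001 -1.   ] q [-0.511  0.164  1.823 -0.002  1.156 -0.657] F [-5.5 -1.2  7.5] T [-0.06  0.97  0.07] op 0.154
tool shift cm [0.   0.03 0.05] rz deg 0.4
```

Emit:
move_arm:
  rows: "0 0 0 0 0 3 0;0 0 0 0 0 5 0;0 0 0 0 0 5 0;0 0 0 0 0 5 0;0 0 0 0 0 5 0;0 0 0 0 0 5 0;0 0 0 0 0 5 0;0 0 0 0 0 5 0;0 0 0 0 0 5 0;0 0 0 0 0 5 0;0 0 0 0 0 5 0;0 0 0 0 0 5 0;0 0 0 0 0 0 0;0 0 0 0 0 0 0"

```text
time_s: 6.7
eef_pos: [0.5001, -0.1459, 0.2136]
eef_rot: [0.001, 0.908, -0.42, -0.0]
wrist_force: [-5.1, -1.9, 5.9]
opening: 0.152
```

```bash
cat > look.py <<'E'
from h import *; from bench import ctrl
import sys,st
st.st(.5,-.146,.213,.14)
a=[]
for n in("top","scene"):
    c=ctrl.camera(n)
    i=c["color"]; u,v=map(int,proj(c,[[.5,-.146,.12]])[0]); a.append(cv2.resize(i[v-40:v+40,u-40:u+40],(390,390),interpolation=cv2.INTER_CUBIC))
cv2.imwrite(sys.argv[1],np.hstack(a))
E
python3 look.py pics/a3.png
```

```text
t 6.7 pos [ 0.5001 -0.1459  0.2136] head -0.866 zax [-0.001 -0.001 -1.   ] q [-0.511  0.164  1.823 -0.002  1.156  0.355] F [-5.1 -1.9  5.9] T [-0.33  0.79  0.01] op 0.152
tool shift cm [-0.    0.01  0.06] rz deg -57.6
```

View pics/a3.png

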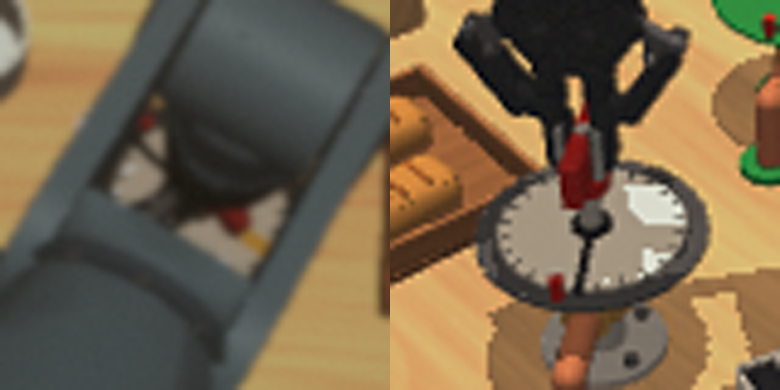

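The scene view shows the needle (585,265) following and now close to the red stop (556,288). I'll keep turning in small steps.

Emit:
move_arm:
  rows: "0 0 0 0 0 3 0;0 0 0 0 0 3 0;0 0 0 0 0 3 0;0 0 0 0 0 3 0;0 0 0 0 0 2 0;0 0 0 0 0 2 0;0 0 0 0 0 0 0;0 0 0 0 0 0 0"

```text
time_s: 7.6
eef_pos: [0.5005, -0.1455, 0.2138]
eef_rot: [0.001, 0.843, -0.539, 0.0]
wrist_force: [-3.0, 0.3, 5.6]
opening: 0.157
```

```bash
python3 look.py pics/a4.png
```

```text
t 7.6 pos [ 0.5005 -0.1455  0.2138] head -1.138 zax [-0.001 -0.003 -1.   ] q [-0.51   0.164  1.822 -0.003  1.155  0.629] F [-3.   0.3  5.6] T [0.02 0.54 3.23] op 0.157
tool shift cm [0.03 0.06 0.08] rz deg -73.2
```

View pics/a4.png

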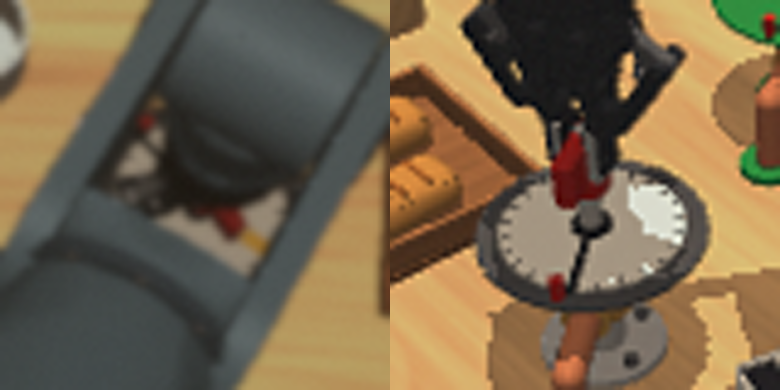

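Torque about z jumped to 3.2 N m, so it is at the stop. I'll measure the needle angle.

```bash
cat > nd.py <<'E'
from h import *; from bench import ctrl
import sys
N=400;half=.1;s=2000.
cx,cy=.5005,-.1462
for n in sys.argv[2:]:
    c=ctrl.camera(n)
    m2=rect(c,cx,cy,half,.101,N);pol=m2.max(axis=2).astype(float)
    b=[]
    for a in np.arange(-np.pi,np.pi,.01):
        rr=np.arange(.025,.058,.001);x=200-rr*s*np.sin(a);y=200-rr*s*np.cos(a)
        b.append((round(pol[y.astype(int),x.astype(int)].mean()),round(float(a)%(2*np.pi),2)))
    print(n,sorted(b)[:8])
    cv2.imwrite(sys.argv[1]+n+".png",np.hstack([rect(c,cx,cy,half,.096,N)[50:350,50:350],m2[50:350,50:350]]))
E
python3 nd.py pics/n5 scene
```

```text
scene [(20, 0.73), (20, 0.74), (24, 0.72), (24, 0.75), (31, 0.71), (32, 0.76), (41, 0.77), (42, 0.7)]
```

View pics/n5scene.png

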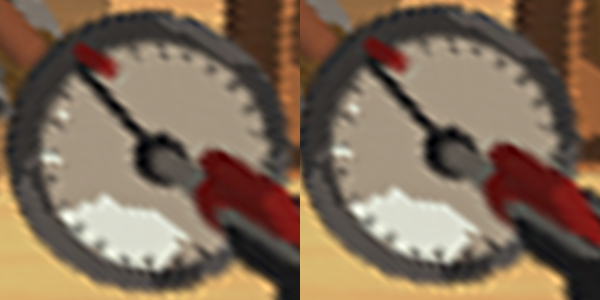

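The needle rests against the red post's foot (rectified (80,65)) at 0.73 rad world, so it's shut. The mark at about 4.13 rad means an opening of about 3.4. Opening counterclockwise now.

Emit:
move_arm:
  rows: "0 0 0 0 0 0 0;0 0 0 0 0 -3 0;0 0 0 0 0 -6 0;0 0 0 0 0 -6 0;0 0 0 0 0 -6 0;0 0 0 0 0 -6 0;0 0 0 0 0 -6 0;0 0 0 0 0 -6 0;0 0 0 0 0 -6 0;0 0 0 0 0 -6 0;0 0 0 0 0 -6 0;0 0 0 0 0 -6 0;0 0 0 0 0 -6 0;0 0 0 0 0 -6 0;0 0 0 0 0 -6 0;0 0 0 0 0 -6 0;0 0 0 0 0 -6 0;0 0 0 0 0 -6 0;0 0 0 0 0 -6 0;0 0 0 0 0 -6 0"

```text
time_s: 9.75
eef_pos: [0.4992, -0.1453, 0.2135]
eef_rot: [-0.001, 0.922, 0.388, -0.002]
wrist_force: [-8.5, 0.7, 11.2]
opening: 0.155
```

```bash
python3 st.py; python3 nd.py pics/n6 scene
```

```text
t 9.75 pos [ 0.4992 -0.1453  0.2135] head 0.796 zax [-0.004  0.001 -1.   ] q [-5.110e-01  1.630e-01  1.823e+00 -1.000e-03  1.159e+00 -1.307e+00] F [-8.5  0.7 11.2] T [ 0.26  1.73 -0.25] op 0.155
scene [(22, 2.28), (22, 2.29), (24, 2.27), (24, 2.3), (28, 2.31), (29, 2.26), (35, 2.32), (37, 2.25)]
```

View pics/n6scene.png

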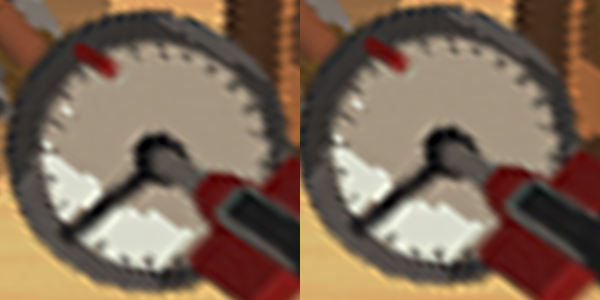

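The needle tracks the handle with a lag of about 0.09 rad. It still needs about 1.85 rad, which would put joint 6 past its limit, so I'll release, lift, half-turn back and regrasp.

Emit:
move_arm:
  rows: "0 0 0 0 0 0 1;0 0 0 0 0 0 1;0 0 0 0 0 0 1;0 0 0 0 0 0 1;0 0 0 0 0 0 1;0 0 0 0 0 0 1;0 0 -1 0 0 0 1;0 0 -3 0 0 0 1;0 0 -3 0 0 0 1;0 0 0 0 0 0 1"

```text
time_s: 10.8
eef_pos: [0.5026, -0.1465, 0.2883]
eef_rot: [0.004, 0.923, 0.386, 0.003]
wrist_force: [0.8, -0.6, 0.2]
opening: 0.997
```

Emit:
move_arm:
  rows: "0 0 0 0 0 8 1;0 0 0 0 0 8 1;0 0 0 0 0 8 1;0 0 0 0 0 8 1;0 0 0 0 0 8 1;0 0 0 0 0 8 1;0 0 0 0 0 8 1;0 0 0 0 0 8 1;0 0 0 0 0 8 1;0 0 0 0 0 8 1;0 0 0 0 0 8 1;0 0 0 0 0 8 1;0 0 0 0 0 8 1;0 0 0 0 0 8 1;0 0 0 0 0 8 1;0 0 0 0 0 8 1;0 0 0 0 0 8 1;0 0 0 0 0 8 1;0 0 0 0 0 8 1;0 0 0 0 0 8 1"

```text
time_s: 12.8
eef_pos: [0.5003, -0.1453, 0.2828]
eef_rot: [-0.0, -0.538, 0.843, 0.0]
wrist_force: [-0.4, -0.7, 0.4]
opening: 0.999
```

Emit:
move_arm:
  rows: "0 0 0 0 0 8 1;0 0 0 0 0 8 1;0 0 0 0 0 4 1;0 0 0 0 0 0 1;0 0 0 0 0 0 1"

```text
time_s: 13.3
eef_pos: [0.5004, -0.1453, 0.2828]
eef_rot: [-0.0, -0.387, 0.922, 0.0]
wrist_force: [0.2, -1.1, 0.6]
opening: 0.997
```

```bash
python3 st.py .5 -.146 .213 -2.346; python3 nd.py pics/n7 scene;python3 look.py pics/a7.png
```

```text
t 13.3 pos [ 0.5004 -0.1453  0.2828] head -2.347 zax [-0.  0. -1.] q [-0.511  0.08   1.763  0.     1.298  1.837] F [ 0.2 -1.1  0.6] T [0.05 0.06 0.01] op 0.997
tool shift cm [ 0.08 -0.02  6.98] rz deg -0.1
scene [(19, 2.3), (20, 2.29), (20, 2.31), (23, 2.28), (23, 2.32), (28, 2.33), (29, 2.27), (34, 2.34)]
t 13.35 pos [ 0.5004 -0.1453  0.2828] head -2.348 zax [-0.  0. -1.] q [-0.511  0.08   1.763  0.     1.298  1.837] F [-1.1  0.5 -0.7] T [ 0.03 -0.01  0.01] op 0.998
tool shift cm [ 0.08 -0.02  6.98] rz deg -142.5
```

View pics/a7.png

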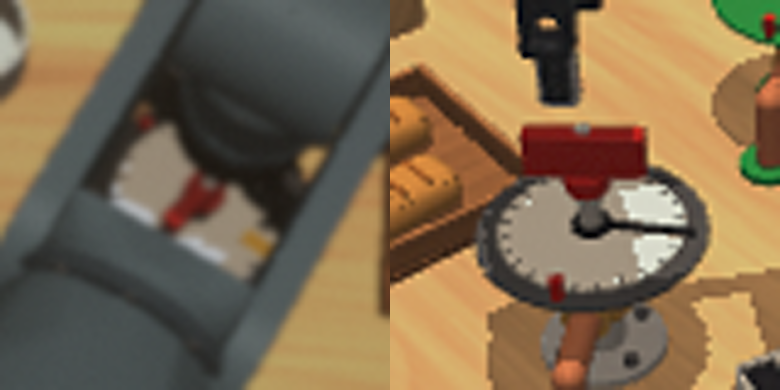

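View pics/n7scene.png

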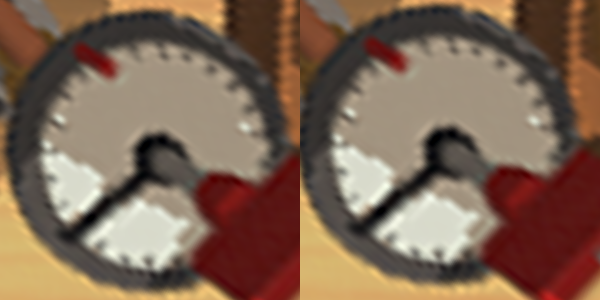

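The handle is free and the needle stands at about 2.30. Descending, regripping, then turning about 1.75 rad before checking again.

Emit:
move_arm:
  rows: "0.1 0 2 0 0 0 1;0 0 2 0 0 0 1;0 0 2 0 0 0 1;0 0 1 0 0 0 1;0 0 0 0 0 0 1;0 0 0 0 0 0 0;0 0 0 0 0 0 0;0 0 0 0 0 0 0;0 0 0 0 0 0 0;0 0 0 0 0 0 0;0 0 0 0 0 0 0;0 0 0 0 0 0 0;0 0 0 0 0 0 0"

```text
time_s: 14.75
eef_pos: [0.4998, -0.1463, 0.2135]
eef_rot: [-0.0, -0.386, 0.923, -0.0]
wrist_force: [-2.3, 0.0, 5.1]
opening: 0.152
```

Emit:
move_arm:
  rows: "0 0 0 0 0 -2 0;0 0 0 0 0 -6 0;0 0 0 0 0 -6 0;0 0 0 0 0 -6 0;0 0 0 0 0 -6 0;0 0 0 0 0 -6 0;0 0 0 0 0 -6 0;0 0 0 0 0 -6 0;0 0 0 0 0 -6 0;0 0 0 0 0 -6 0;0 0 0 0 0 -6 0;0 0 0 0 0 -6 0;0 0 0 0 0 -6 0;0 0 0 0 0 -6 0;0 0 0 0 0 -6 0;0 0 0 0 0 -6 0;0 0 0 0 0 -6 0;0 0 0 0 0 0 0;0 0 0 0 0 0 0"

```text
time_s: 16.65
eef_pos: [0.4997, -0.1459, 0.2135]
eef_rot: [-0.0, 0.949, -0.314, -0.0]
wrist_force: [-2.8, 1.4, 6.2]
opening: 0.153
```

```bash
python3 st.py; python3 nd.py pics/n8 scene top;python3 look.py pics/a8.png
```

```text
t 16.65 pos [ 0.4997 -0.1459  0.2135] head -0.639 zax [-0.  0. -1.] q [-0.512  0.163  1.824  0.     1.155  0.126] F [-2.8  1.4  6.2] T [ 0.31  0.57 -0.05] op 0.153
scene [(70, 3.98), (71, 3.97), (71, 3.99), (73, 3.96), (73, 4.0), (76, 3.95), (77, 4.01), (79, 3.94)]
top [(38, 5.11), (38, 5.12), (38, 5.13), (38, 5.14), (38, 5.15), (38, 5.16), (38, 5.17), (38, 5.18)]
t 16.75 pos [ 0.4997 -0.1459  0.2135] head -0.639 zax [-0.  0. -1.] q [-0.512  0.163  1.824  0.     1.155  0.126] F [-2.8  1.4  7.5] T [ 0.36  0.55 -0.01] op 0.151
tool shift cm [ 0.03 -0.01  0.05] rz deg -44.6
```

View pics/a8.png

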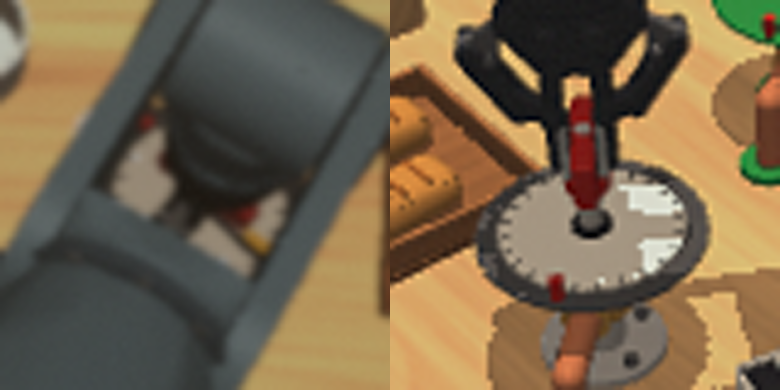

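View pics/n8top.png

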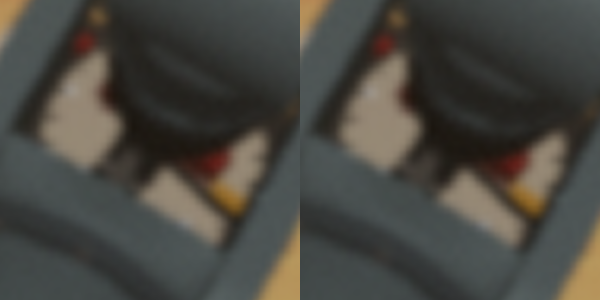

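Needle at about 3.99 lies just short of the mark (top rectified: needle tip about (220,215), mark (225,200)). Turning another 8°, then I'll release and clear the view to check.

Emit:
move_arm:
  rows: "0 0 0 0 0 -3 0;0 0 0 0 0 -3 0;0 0 0 0 0 -2 0;0 0 0 0 0 0 0;0 0 0 0 0 0 0;0 0 0 0 0 0 1;0 0 0 0 0 0 1;0 0 0 0 0 0 1;0 0 0 0 0 0 1;0 0 0 0 0 0 1;0 0 0 0 0 0 1;0 0 -1 0 0 0 1;0 0 -3 0 0 0 1;0 0 -4 0 0 0 1;0 0 -3 0 0 0 1;0 0 0 0 0 0 1"

```text
time_s: 18.45
eef_pos: [0.5018, -0.1471, 0.329]
eef_rot: [0.001, 0.969, -0.247, 0.005]
wrist_force: [-0.3, -1.5, -0.3]
opening: 1.0
```

```bash
python3 st.py .25 -.35 .31 -.5; python3 nd.py pics/n9 top
```

```text
t 18.45 pos [ 0.5018 -0.1471  0.329 ] head -0.499 zax [ 0.009 -0.005 -1.   ] q [-0.512  0.036  1.714  0.     1.381 -0.013] F [-0.3 -1.5 -0.3] T [-0.02  0.01  0.01] op 1.0
tool shift cm [-12.41  29.87   1.78] rz deg 0.0
top [(32, 5.41), (32, 5.42), (32, 5.43), (32, 5.44), (32, 5.45), (32, 5.46), (32, 5.47), (32, 5.48)]
```

View pics/n9top.png

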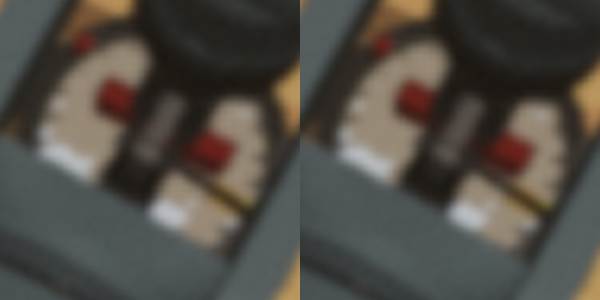

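Looks close. I'll move the arm aside for a clear top view.

Emit:
move_arm:
  rows: "-0.5 1.2 0 0 0 0 1;-1.2 3 0 0 0 0 1;-1.2 3 0 0 0 0 1;-1.2 3 0 0 0 0 1;-1.2 3 0 0 0 0 1;-1.2 3 0 0 0 0 1;-1.2 3 0 0 0 0 1;-1.2 3 0 0 0 0 1;-1.2 3 0 0 0 0 1;-1.2 3 0 0 0 0 1;-1.2 3 0 0 0 0 1;0 0 0 0 0 0 1;0 0 0 0 0 0 1"

```text
time_s: 19.8
eef_pos: [0.2395, -0.3597, 0.3215]
eef_rot: [-0.001, 0.969, -0.248, -0.001]
wrist_force: [0.6, 1.0, -0.0]
opening: 1.005
```

```bash
python3 st.py .5 -.146 .31 -.5; python3 nd.py pics/n10 top; python3 - <<'E'
from h import *; from bench import ctrl
c=ctrl.camera("top");cv2.imwrite("pics/top10.png",c["color"])
b=rect(c,.5005,-.1462,.08,.098,600);cv2.imwrite("pics/big10.png",b)
E
```

```text
t 19.8 pos [ 0.2395 -0.3597  0.3215] head -0.502 zax [-0.001  0.003 -1.   ] q [-1.26  -0.17   1.923  0.     1.391 -0.758] F [ 0.6  1.  -0. ] T [ 0.01 -0.03 -0.03] op 1.005
tool shift cm [ 12.55 -31.26   1.2 ] rz deg -0.1
top [(90, 4.12), (91, 4.13), (92, 4.11), (93, 4.14), (94, 4.1), (95, 4.15), (98, 4.09), (99, 4.16)]
```

View pics/big10.png

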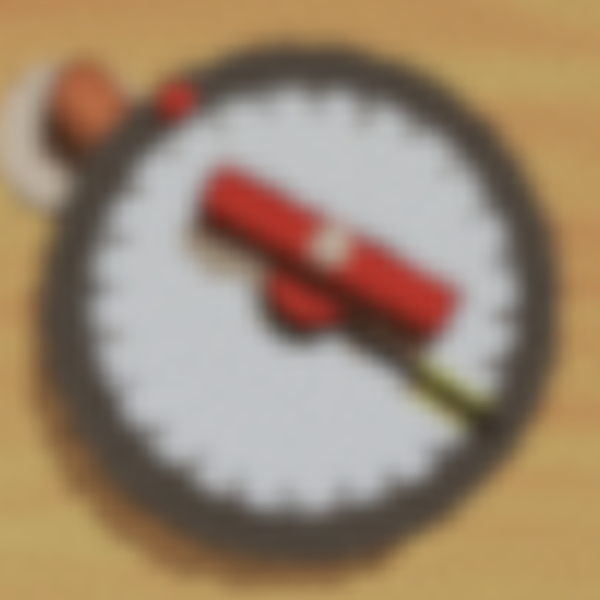

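View pics/top10.png

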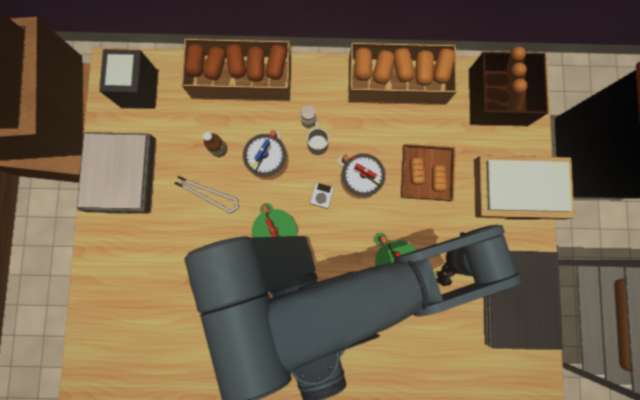

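The needle lies down the middle of the yellow mark, with yellow showing on both sides around (450,395). The other things are where they were and the arm is clear. Handing in.

```bash
python3 -c "
from bench import ctrl
print(ctrl.hand_in())"
```

```text
the job is handed in; nothing more can be done
None
```

I shut the steam valve fully clockwise, then opened it until its needle stood over the yellow mark, and handed the job in at about 20 s. Because of joint 6's range limit, I let go of the handle once partway through opening and regripped it a half turn round.

- **Shut:** the wrist moment about z rose to about 3.2 N m and the picture showed the needle against the red post, at 0.73 rad in the world frame. The stop post itself measured about 0.57 rad, because the needle rests against its side.
- **Set:** the last clear top view put the needle at 4.12 rad. The mark measured 4.12 to 4.14 rad depending on the centre used, so the needle's 50 mm point is within about 1–2 mm of the mark's centreline, with yellow visible on both sides.
- **Left alone:** by eye in the last top view, the water valve and the loose things looked unmoved; I did not measure them. The gripper was open and clear of everything, at about 0.32 m height.

The dial centre differed by 2 to 3 mm between the two cameras, and the scene camera could not see the mark. The final check therefore rests on the top camera alone.

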